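# Snap the storage box lid shut all round

## Robot

A 6-joint arm with a two-finger parallel gripper is mounted at the origin on the work surface. World frame = base frame: x ahead of the robot, y to its left, z up, the work surface at z = 0. Lengths are in mm, angles in rad, forces in N, time in s.
With the tool pointing down it reaches from about 275 to 825 mm from the base axis. Payload 4.9 kg.
Tool frame: the origin (TCP) lies midway between the tips of the shut fingers; the grasp point (between the pads) lies 19 mm behind it; z points along the fingers, y is the direction in which the jaws open and shut (so a half turn about z gives the same grasp; the last joint's range is limited). The gripper opens to 85 mm and grips with 20 to 120 N. Pads are 22 mm wide; open, the fingers measure 114 mm over their backs; the gripper's body (76 mm by 85 mm) begins 54 mm behind the grasp point. The pads swing forward as they close: fully open they stand 13 mm farther back than shut.
Start: joints at [-1.47, 0.326, -0.193, 1.052, 0, 1.437], TCP at [127.968, -534.923, 231.281] pointing down, gripper open.
Joint ranges: [-2.65, 2.65], [-0.97, 1.79], [-1.3, 1.35], [-1.93, 2.1], [-1.47, 1.37], [-3.14, 3.14]. Speed limits (rad/s): [2.57, 2.57, 3.14, 3.14, 3.14, 3.14].

## Interface

Orientations are given as a unit quaternion [w, x, y, z].
In Python, from bench import * gives the robot as it stands. The module is installed in compiled form; this text tells all that it offers.
- The arm moves only by the tool send_rows, never from a script. Its argument "targets" is a list of rows, each a list of 3 entries, a list of its own where there are three numbers: the turn, a rotation vector about the world's x, y, z in degrees, then the shift along the world's x, y, z in mm, then the opening in per cent of the stroke, from 0 (shut) to 100 (fully open). A call has exactly 5 rows; each row is the pose to reach, as a shift and turn from the pose commanded when the call began; what a row does not reach only later rows make up. A row lasts 1/8 s, in which the tool goes at most 62.5 mm and 10.7 degrees, less where a joint would pass 70% of its speed; a pose out of reach is approached as far as the arm can. A call with a gripper value outside its range is refused whole. The fingers move at their own pace and stop on an object; "newtons" is the grip in N (left out, the last holds). Time passes only in rows, so rows that repeat a pose let the fingers close, or fill a call up. It gives the time, the measured TCP pose, the force and the opening at its end, in the units of the state.
- state(): the state, without advancing time (a new reading comes with each control period).
- capture(name): name is "scene" or "top"; returns a dict with "pixels" (480x640x3 uint8, blue, green, red), "fovy" (degrees; the focal length in pixels is half the picture's height over the tangent of half this angle, whatever the lens; pixels are square), "cx", "cy" (the principal point, pixels), "k1" (the pictures are not rectified: a ray, as slopes to the right and down, at radius r is drawn at 1 + k1 r^2 times it, then the intrinsics apply), "R" (3x3) and "t" (3): a world point X has camera coordinates R X + t. Camera axes: x right, y down, z forward; pixel columns grow to the right and rows downward; lengths in mm; the calibration is good to about 2 mm. A picture is of the moment at which its call begins. There is no depth.
- job_done(): hands the job in, once; it reports no verdict.
Trained networks look in a picture, given as the dict that the camera call returned (one of the last four; its "shot" number tells which), for a name from the list of things; names that differ only in an ending like _2 or _b are one class to them, and where a whole thing is asked for, a point or a joint stands for the part that bears it (a point fixed in the world has none). Each returns a list of dicts, best first, with "confidence" (0 to 1); they miss things now and then, are a little off and sometimes report something else, mostly with a low value. They report only what shows in the picture. A call takes as long as a camera call.
- masks_of(name, picture): "mask" (480x640 bool, what is visible of it) and "rect" ([left, top, right, bottom] in pixels, round what is visible of it).
- mark_of(name, picture): "position" ([column, row] in pixels: a listed point, or the origin of a listed thing).
The state is a dict: "time": time; "qpos": joint angles; "dq": joint speeds; "tau": joint torques, N m; "ee_pos": TCP position; "tcp_rot": TCP orientation; "force": force on the tool from outside, world axes, zero at the start; "torque": the same for the moment, N m; "width": finger opening in mm.
Only numpy, scipy, OpenCV 4.12 (cv2) and the standard library are available. Lean on these libraries where they do the work, as an engineer would, in place of code of your own. Each camera call takes 0.05 s, during which the arm holds its last target.

## Task

One of the two grey storage boxes on the bench has its lid on, but sections of the rim still stand up. With the fingertips, press down the rim on each of its four sides until every section has clicked shut and lies flush, then take the hand away. Only press: do not lift, tip or shove the box, and leave the nut lying on its lid, the other box and everything else where they are.

Things in the scene. Friction and masses are not known exactly. Their poses are not given: they have to be found in the camera images.
- box: The storage box to be closed: loose, grey plastic, about 2 kg with contents, 190 mm long (its y) x 150 mm wide (its x), lid top 85 mm above the bench. Origin: centre of its underside; z up, x away from the robot at yaw 0 (yaw within 0.6 rad of that). The lid is on; between its four flat fixed 34 mm corners the rim has four separate springy sections, one per side.
- lid_centre (a point): Centre of the top face of the lid's flat fixed middle (82 x 122 mm), 85 mm above the bench; axes as the box. A small nut lies loose within 20 mm of it.
- rim_front (a joint): Rim section on the long side nearest the robot at box yaw 0 (box -x), 118 mm long, 34 mm wide, hinged at its inner edge. Rad: 0 = up (outer edge 13 mm above the lid top), 0.40 = shut, flush, hard stop. It snaps: pressed on its outer half it resists with up to 12 N (6 at the edge); past 0.20 it clicks down and stays; short of that it springs back.
- press_front (a point): Point on the top face of that section, mid-length (on its ribs), 24 mm out from the fold line and 10 mm in from the outer edge; it moves with the section: about 9 mm above the lid top when up, level with it when shut.
- rim_back (a joint): Rim section on the long far side (box +x), 118 mm long, 34 mm wide, hinged at its inner edge. Rad: 0 = up (outer edge 13 mm above the lid top), 0.40 = shut, flush, hard stop. It snaps: pressed on its outer half it resists with up to 12 N (6 at the edge); past 0.20 it clicks down and stays; short of that it springs back.
- press_back (a point): Point on the top face of that section, mid-length (on its ribs), 24 mm out from the fold line and 10 mm in from the outer edge; it moves with the section: about 9 mm above the lid top when up, level with it when shut.
- rim_left (a joint): Rim section on the short side at box +y, 78 mm long, 34 mm wide, hinged at its inner edge. Rad: 0 = up (outer edge 13 mm above the lid top), 0.40 = shut, flush, hard stop. It snaps: pressed on its outer half it resists with up to 12 N (6 at the edge); past 0.20 it clicks down and stays; short of that it springs back.
- press_left (a point): Point on the top face of that section, mid-length (on its ribs), 24 mm out from the fold line and 10 mm in from the outer edge; it moves with the section: about 9 mm above the lid top when up, level with it when shut.
- rim_right (a joint): Rim section on the short side at box -y, 78 mm long, 34 mm wide, hinged at its inner edge. Rad: 0 = up (outer edge 13 mm above the lid top), 0.40 = shut, flush, hard stop. It snaps: pressed on its outer half it resists with up to 12 N (6 at the edge); past 0.20 it clicks down and stays; short of that it springs back.
- press_right (a point): Point on the top face of that section, mid-length (on its ribs), 24 mm out from the fold line and 10 mm in from the outer edge; it moves with the section: about 9 mm above the lid top when up, level with it when shut.
- shut_box: A second box of the same shape and size, its lid already shut all round and fixed so, with a tape measure standing on it. Leave it alone. Origin and axes as for the other box. Which of the two boxes stands on the left varies.
- gland_nut: Bystander: black plastic ring nut, 32 mm across, 12 mm high, lying loose on the flat middle of the lid to be closed; origin: centre of its underside.
- tape_measure: Bystander: black tape measure, 66 x 36 x 60 mm high, standing on the shut box's lid; origin: centre of its underside.
- carton: Bystander: closed cardboard carton 80 x 100 x 55 mm high; origin: centre of its underside.
- screwdriver: Bystander: screwdriver lying on the bench beyond the boxes.
- conduit_tee: Bystander: grey plastic conduit T-piece, 28 mm thick, 90 mm long, lying on the bench beside the boxes; origin: underside, below the axis.
- socket_outlet: Bystander: white wall socket plate 80 x 80 x 18 mm lying on the bench; origin: centre of its underside.
- screw_jar: Bystander: clear jar with black cap, 56 mm across, 75 mm high; origin: centre of its underside.

How it is judged:
By the outcome, as a careful person would: the job done as asked, in the order asked, and still so for the second after the job is handed in, with the robot touching nothing.
It also fails if it takes over 42 s, if anything falls off the work surface, if the arm or the gripper's body presses on something with over 40 N, if the wrist force passes 120 N, or if a joint passes its speed limit or range.

## Working session

There is one attempt and no reset: what is moved stays moved. The work goes in short steps, Python scripts to look and compute and a tool call to move; the robot and the scene stay as the last step left them, time stands still between calls to the robot, and variables do not carry over. Pictures are saved under pics/ and viewed, and the job is handed in when it is done.

Besides the shell and the picture viewer there is one more tool, called after "Emit:" by a JSON object that holds its "fn" and its "kwargs". send_rows: Moves the arm, as the interface text tells. Its arguments: {"type":"object","properties":{"targets":{"type":"array","items":{"type":"array"}},"newtons":{"type":"number"}},"required":["targets"]}

```bash
mkdir -p pics
cat > h.py <<'E'
from bench import *
import numpy as np, cv2
def K(p):
    f=240/np.tan(np.radians(p["fovy"])/2); return f
def ray(p,uv):
    f=K(p); d=np.array([(uv[0]-p["cx"])/f,(uv[1]-p["cy"])/f]); s=d.copy()
    for _ in range(30): s=d/(1+p["k1"]*(s@s))
    R=np.array(p["R"]);t=np.array(p["t"])
    return -R.T@t, R.T@np.array([s[0],s[1],1])
def atz(p,uv,z):
    c,d=ray(p,uv); return c+d*(z-c[2])/d[2]
def proj(p,X):
    R=np.array(p["R"]);t=np.array(p["t"]); c=R@np.asarray(X,float)+t
    s=c[:2]/c[2]; s=s*(1+p["k1"]*(s@s)); return s*K(p)+[p["cx"],p["cy"]]
E
python3 - <<'E'
from h import *
np.set_printoptions(precision=1,suppress=True)
for n in ["scene","top"]:
    p=capture(n); cv2.imwrite(f"pics/{n}0.png",p["pixels"])
    print(n,p["fovy"],p["k1"],ray(p,(320,240)))
    for o,z in [("box",0),("shut_box",0),("lid_centre",85),("gland_nut",85),("press_front",94),("press_back",94),("press_left",94),("press_right",94),("tape_measure",85)]:
        print(o,[(round(m["confidence"],2),np.array(m["position"]),atz(p,m["position"],z)) for m in mark_of(o,p)[:2]])
s=state();print(s)
E
```

```text
scene 55.89355784375724 -0.058167798906931266 (array([ 860.5, -480.1,  881.4]), array([-0.3,  0.5, -0.8]))
box [(0.72, array([224.8, 311.1]), array([ 487.5, -170.8,    0. ]))]
shut_box [(0.7, array([310.9, 215.6]), array([528.8, 151.2,  -0. ])), (0.51, array([219.6, 288.6]), array([ 445.7, -129.6,    0. ]))]
lid_centre [(0.97, array([219.7, 290.4]), array([ 488.3, -166.8,   85. ]))]
gland_nut [(0.47, array([216.6, 293.9]), array([ 487.3, -176.4,   85. ]))]
press_front [(0.68, array([316.8, 183. ]), array([530.4, 178. ,  94. ])), (0.61, array([199.6, 269.5]), array([ 427.8, -148.9,   94. ]))]
press_back [(0.78, array([237.6, 311.3]), array([ 549.5, -192.5,   94. ])), (0.55, array([317.9, 373.5]), array([ 743.3, -229.4,   94. ]))]
press_left [(0.7, array([249.5, 265.2]), array([513.2, -91.8,  94. ])), (0.55, array([186.9, 316. ]), array([ 468.4, -247.1,   94. ]))]
press_right [(0.63, array([185.3, 316.1]), array([ 465.8, -248.7,   94. ])), (0.6, array([379.6, 230. ]), array([715.8, 118.3,  94. ]))]
tape_measure [(0.68, array([314.2, 183.6]), array([522. , 180.9,  85. ]))]
top 55.195834
[... 538 characters left out ...]
6, array([405.3, 262.2]), array([ 550.1, -183.8,   94. ]))]
press_left [(0.64, array([359.6, 279.7]), array([512.8, -86.4,  94. ]))]
press_right [(0.67, array([435.4, 300.5]), array([ 469.2, -245.3,   94. ]))]
tape_measure [(0.86, array([235.9, 273.5]), array([526., 178.,  85.])), (0.63, array([392. , 319.4]), array([ 429.7, -154.7,   85. ]))]
{'time': 1.0, 'qpos': array([-1.5,  0.3, -0.2,  1.1, -0. ,  1.4]), 'dq': array([ 0., -0., -0.,  0., -0.,  0.]), 'tau': array([  0. , -44.3,  26.3,   0. ,  -0. ,  -0. ]), 'ee_pos': array([ 128. , -535. ,  231.3]), 'tcp_rot': array([ 0. ,  1. ,  0.1, -0. ]), 'force': array([-0.4, -0.3, -0. ]), 'torque': array([-0.,  0.,  0.]), 'width': 85.29737158103467}
```

Run:
```python
import cv2
a=cv2.imread("pics/scene0.png")[130:400,130:460];cv2.imwrite("pics/s0c.png",cv2.resize(a,None,fx=2.2,fy=2.2,interpolation=2))
a=cv2.imread("pics/top0.png")[200:350,330:500];cv2.imwrite("pics/t0c.png",cv2.resize(a,None,fx=4,fy=4,interpolation=2))
```

```text
(no output)
```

View pics/scene0.png

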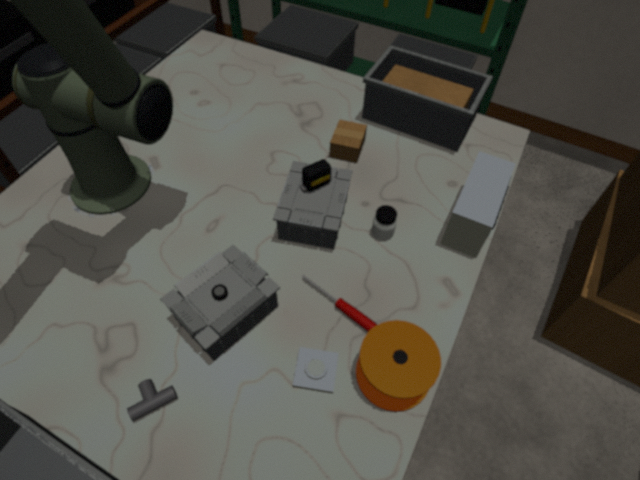

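View pics/top0.png

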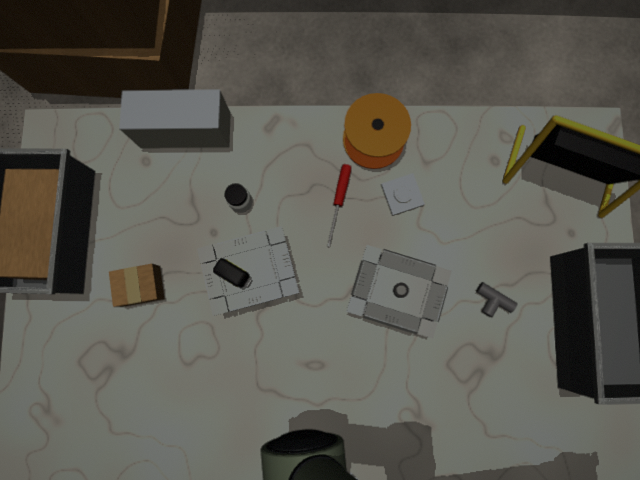

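```bash
sleep 1
```

```text
(no output)
```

View pics/t0c.png

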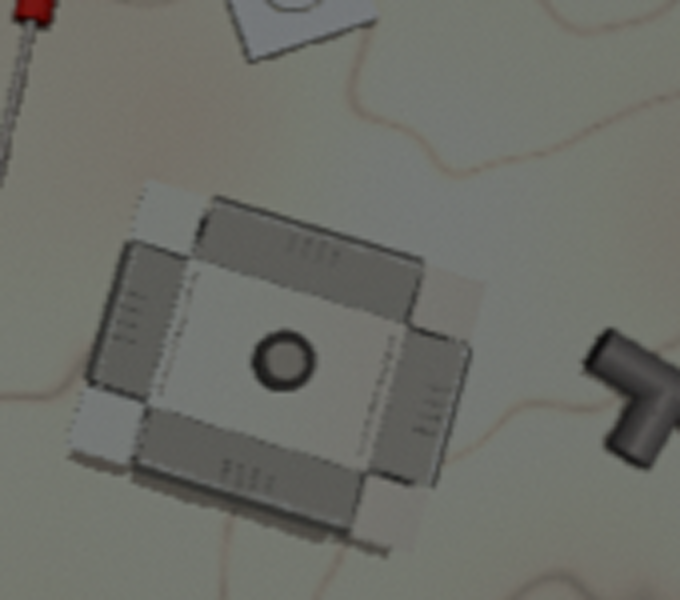

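View pics/s0c.png

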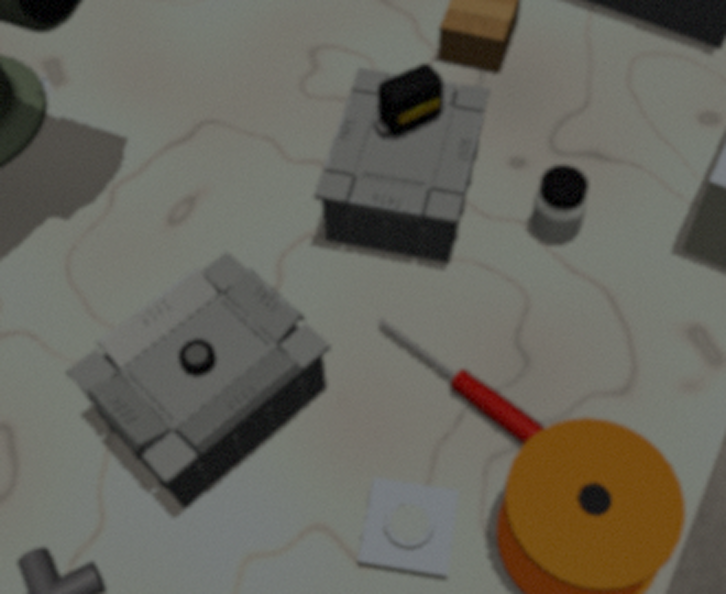

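The top view shows the target box at about (398, 292) with the nut on it and all four rim sections up. The other box, at about (250, 271), carries the tape. Next I fit the target box's pose.

```bash
cat > fit.py <<'E'
from h import *
from scipy.optimize import least_squares
def model(q,up=1):
    x,y,a=q; R=np.array([[np.cos(a),-np.sin(a)],[np.sin(a),np.cos(a)]])
    r=24*np.cos(.4) if up else 24; z=94 if up else 85
    L={"lid_centre":(0,0,85),"press_front":(-41-r,0,z),"press_back":(41+r,0,z),"press_left":(0,61+r,z),"press_right":(0,-61-r,z)}
    for i,(sx,sy) in enumerate([(-1,-1),(-1,1),(1,1),(1,-1)]): L[f"c{i}"]=(75*sx,95*sy,85); L[f"b{i}"]=(75*sx,95*sy,0)
    return {k:np.r_[R@np.array(v[:2])+[x,y],v[2]] for k,v in L.items()}
E
python3 - <<'E'
from fit import *
np.set_printoptions(precision=3,suppress=True)
P={n:capture(n) for n in("scene","top")}
q0=np.array([486,-168,-.3]); obs={n:[] for n in P}
for n,p in P.items():
    for o in ["lid_centre","press_front","press_back","press_left","press_right"]:
        for m in mark_of(o,p):
            if np.linalg.norm(m["position"]-proj(p,model(q0)[o]))<10: obs[n].append((o,np.array(m["position"]))); break
def res(q,ns): 
    return np.concatenate([ (proj(P[n],model(q)[o])-u) for n in ns for o,u in obs[n]])
for ns in (["top"],["scene"],["top","scene"]):
    r=least_squares(res,q0,args=(ns,),loss="soft_l1"); print(ns,r.x,np.abs(r.fun).max(),len(r.fun))
q=r.x
for k,v in model(q).items(): print(k,v)
for n,(x0,x1,y0,y1) in {"top":(330,470,230,350),"scene":(150,300,230,370)}.items():
    p=P[n]; s=5 if n=="top" else 4
    im=cv2.resize(p["pixels"][y0:y1,x0:x1],None,fx=s,fy=s,interpolation=2)
    im=cv2.convertScaleAbs(im,alpha=1.6)
    M=model(q); c=lambda k:tuple(int(v) for v in ((proj(p,M[k])+.5-[x0,y0])*s))
    for i in range(4):
        cv2.line(im,c(f"c{i}"),c(f"c{(i+1)%4}"),(0,0,255),1); cv2.line(im,c(f"b{i}"),c(f"b{(i+1)%4}"),(255,0,0),1)
    for k in M:
        if k[0] in"lp": cv2.circle(im,c(k),3,(0,255,0),-1)
    cv2.imwrite(f"pics/fit_{n}.png",im)
s=state(); print(s["tcp_rot"],s["qpos"],s["time"])
E
```

```text
['top'] [ 489.136 -167.143   -0.283] 2.923132705920807 10
['scene'] [ 492.69  -168.605   -0.332] 3.064576484215195 10
['top', 'scene'] [ 491.274 -167.13    -0.307] 3.4042196700504235 20
lid_centre [ 491.274 -167.13    85.   ]
press_front [ 431.126 -148.038   94.   ]
press_back [ 551.422 -186.222   94.   ]
press_left [516.417 -87.919  94.   ]
press_right [ 466.131 -246.34    94.   ]
c0 [ 391.047 -234.987   85.   ]
b0 [ 391.047 -234.987    0.   ]
c1 [448.531 -53.891  85.   ]
b1 [448.531 -53.891   0.   ]
c2 [591.501 -99.273  85.   ]
b2 [591.501 -99.273   0.   ]
c3 [ 534.018 -280.368   85.   ]
b3 [ 534.018 -280.368    0.   ]
[ 0.     0.993  0.117 -0.   ] [-1.47   0.326 -0.193  1.052 -0.     1.437] 1.6
```

View pics/fit_top.png

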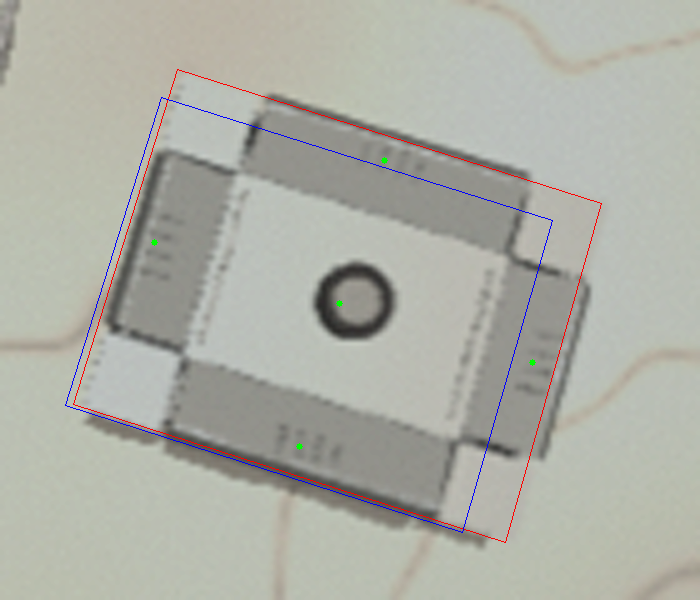

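View pics/fit_scene.png

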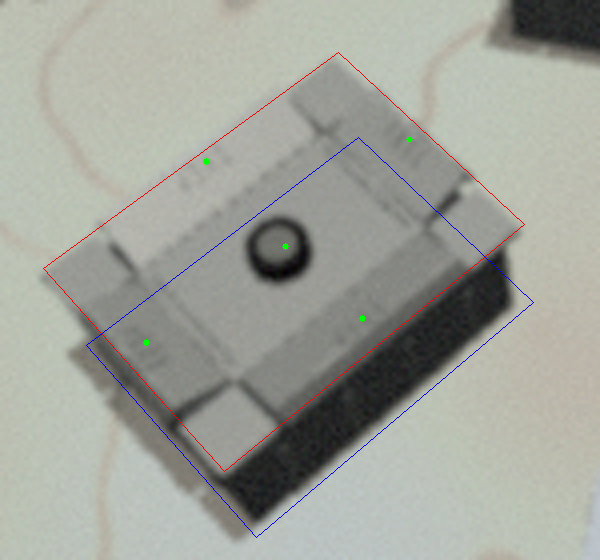

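Run:
```python
from fit import *
np.set_printoptions(precision=3,suppress=True)
P={n:capture(n) for n in("scene","top")}
obs={"top":[((41,61),(237,173)),((-41,61),(184,358)),((41,-61),(512,257)),((-41,-61),(457,441))],
"scene":[((-41,61),(322,133)),((-41,-61),(138,272)),((41,-61),(234,381)),((41,61),(430,228))]}
px={"top":lambda u:np.array(u)/5-.5+[330,230],"scene":lambda u:np.array(u)/4-.5+[150,230]}
def W(q,l,z=85):
    x,y,a=q; return [x+l[0]*np.cos(a)-l[1]*np.sin(a), y+l[0]*np.sin(a)+l[1]*np.cos(a), z]
def res(q,ns): return np.concatenate([proj(P[n],W(q,l))-px[n](u) for n in ns for l,u in obs[n]])
for ns in (["top"],["scene"],["top","scene"]):
    r=least_squares(res,[489,-168,-.3],args=(ns,)); print(ns,r.x,r.fun)
q=r.x
for k,v in model(q).items():
    if k[0] in"lp":print(k,v)
for n,(x0,x1,y0,y1) in {"top":(330,470,230,350),"scene":(150,300,230,370)}.items():
    p=P[n]; s=5 if n=="top" else 4
    im=cv2.resize(p["pixels"][y0:y1,x0:x1],None,fx=s,fy=s,interpolation=2)
    im=cv2.convertScaleAbs(im,alpha=1.6)
    M=model(q); c=lambda k:tuple(int(v) for v in ((proj(p,M[k])+.5-[x0,y0])*s))
    for i in range(4):
        cv2.line(im,c(f"c{i}"),c(f"c{(i+1)%4}"),(0,0,255),1); cv2.line(im,c(f"b{i}"),c(f"b{(i+1)%4}"),(255,0,0),1)
    for k in M:
        if k[0] in"lp": cv2.circle(im,c(k),3,(0,255,0),-1)
    cv2.imwrite(f"pics/fit2_{n}.png",im)
```

```text
['top'] [ 489.832 -170.592   -0.298] [-0.056 -0.014 -0.313 -0.245 -0.154 -0.032  0.52   0.283]
['scene'] [ 491.293 -169.738   -0.309] [ 1.007 -0.582 -0.599  0.465  0.237  0.153 -0.616 -0.118]
['top', 'scene'] [ 490.564 -170.105   -0.303] [-0.153 -0.464 -0.599 -0.763 -0.337 -0.207  0.145  0.046  0.433 -0.621
 -0.996  0.636  0.02   0.184 -1.042 -0.299]
lid_centre [ 490.564 -170.105   85.   ]
press_front [ 430.336 -151.268   94.   ]
press_back [ 550.793 -188.941   94.   ]
press_left [515.371 -90.788  94.   ]
press_right [ 465.758 -249.422   94.   ]
```

View pics/fit2_top.png

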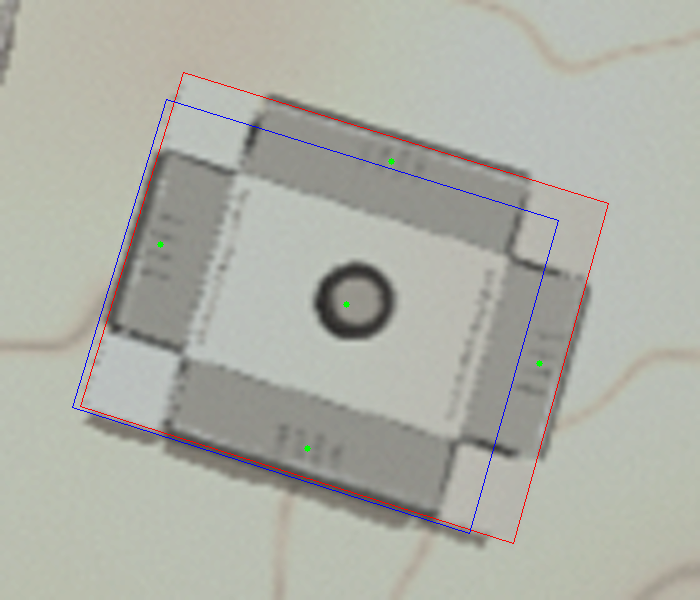

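View pics/fit2_scene.png

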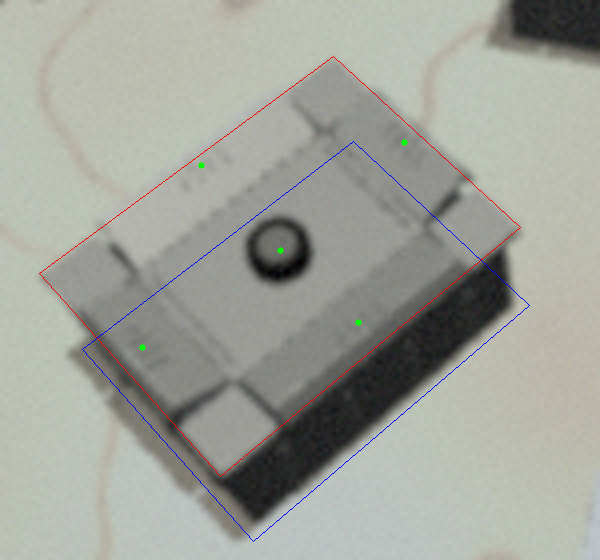

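Both views agree on the box at (490.5, -170), yaw -0.30, to within about 1.5 mm. Next I close the fingers, turn the tool +59° so it lines up with the box, and move above the right section.

Emit:
{"fn": "send_rows", "kwargs": {"targets": [[[0,0,6],[34,29,0],0],[[0,0,12],[68,57,0],0],[[0,0,18],[102,86,0],0],[[0,0,24],[135,114,0],0],[[0,0,30],[169,143,0],0]], "newtons": 30}}

```text
time: 2.33
ee_pos: [297.9, -391.1, 231.4]
tcp_rot: [0.0, 0.928, 0.372, 0.0]
force: [0.3, -0.3, -0.1]
width: 0.1
```

Emit:
{"fn": "send_rows", "kwargs": {"targets": [[[0,0,6],[34,29,-10],0],[[0,0,12],[68,57,-30],0],[[0,0,18],[102,86,-60],0],[[0,0,24],[135,114,-90],0],[[0,0,29],[169,142,-111],0]]}}

```text
time: 2.95
ee_pos: [466.6, -248.6, 119.1]
tcp_rot: [-0.0, 0.806, 0.592, -0.0]
force: [1.3, -0.3, 0.6]
width: -0.2
```

Run:
```python
from h import *
s=state();print(s)
p=capture("scene");cv2.imwrite("pics/s1.png",cv2.resize(p["pixels"][180:400,130:340],None,fx=3,fy=2.7))
p=capture("top");cv2.imwrite("pics/t1.png",cv2.resize(p["pixels"][220:400,320:500],None,fx=3.3,fy=3.3))
```

```text
{'time': 2.95, 'qpos': array([-6.29212333e-01,  3.92295382e-01, -4.07895058e-01,  7.71368744e-01,
       -1.22412517e-04,  1.24490963e+00]), 'dq': array([ 0.66530794,  0.39090927,  0.12967055, -0.28282566, -0.00191093,
       -0.02579887]), 'tau': array([-2.46547870e+00, -4.61473989e+01,  2.10005808e+01,  6.42300602e-01,
        5.44601306e-02,  2.18718866e-03]), 'ee_pos': array([ 466.59321894, -248.64962654,  119.10048452]), 'tcp_rot': array([-3.44950973e-04,  8.05821144e-01,  5.92158876e-01, -1.73905242e-04]), 'force': array([ 1.3286291 , -0.34316103,  0.6139311 ]), 'torque': array([-0.07124437, -0.05311549,  0.00548454]), 'width': -0.1900643716288455}
```

View pics/s1.png

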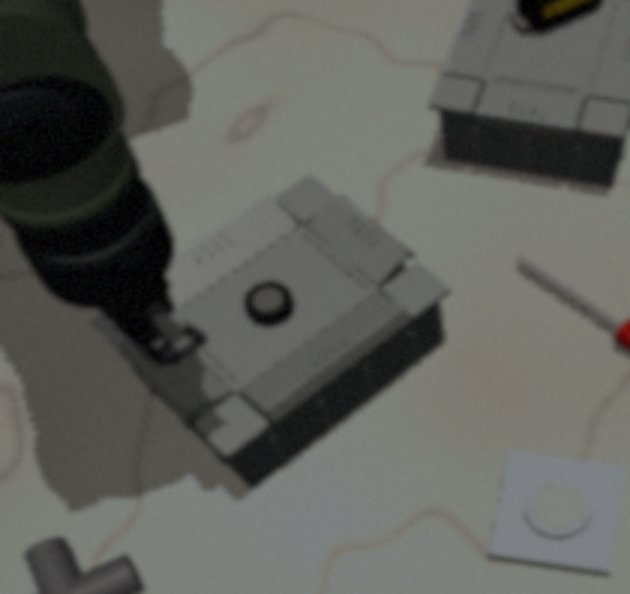

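View pics/t1.png

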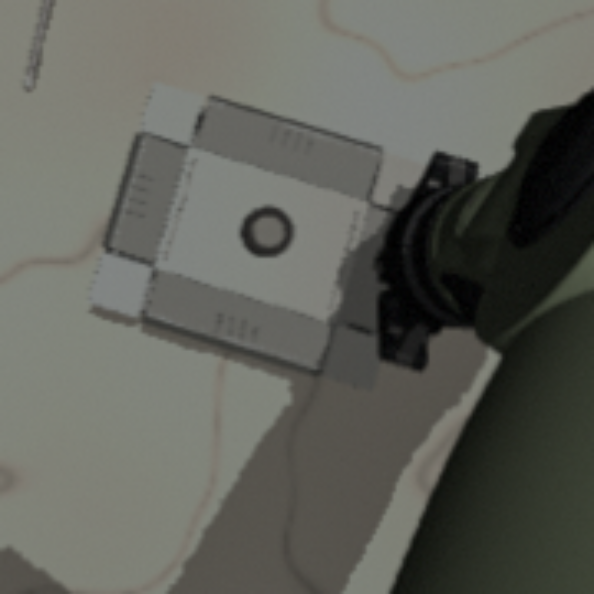

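Emit:
{"fn": "send_rows", "kwargs": {"targets": [[[0,0,0],[0,0,-15],0],[[0,0,0],[0,0,-22],0],[[0,0,0],[0,0,-26],0],[[0,0,0],[0,0,-30],0],[[0,0,0],[0,0,-33],0]]}}

```text
time: 3.68
ee_pos: [465.8, -250.1, 87.1]
tcp_rot: [-0.0, 0.807, 0.591, 0.0]
force: [-0.3, 0.3, -0.7]
width: -0.1
```

Run:
```python
from h import *
s=state();print(s["ee_pos"],s["force"],s["torque"])
p=capture("scene");cv2.imwrite("pics/s2.png",cv2.resize(p["pixels"][220:370,130:300],None,fx=4,fy=4,interpolation=2))
s=state();print(s["ee_pos"],s["force"],s["torque"])
```

```text
[ 465.81985511 -250.05264867   87.10935798] [-0.28656085  0.266006   -0.73604003] [ 0.04211364 -0.01002789 -0.04276558]
[ 465.67079071 -249.83865833   86.70460942] [-0.90787319  0.30012326 -0.61389239] [ 0.05374789 -0.04029242  0.03658315]
```

View pics/s2.png

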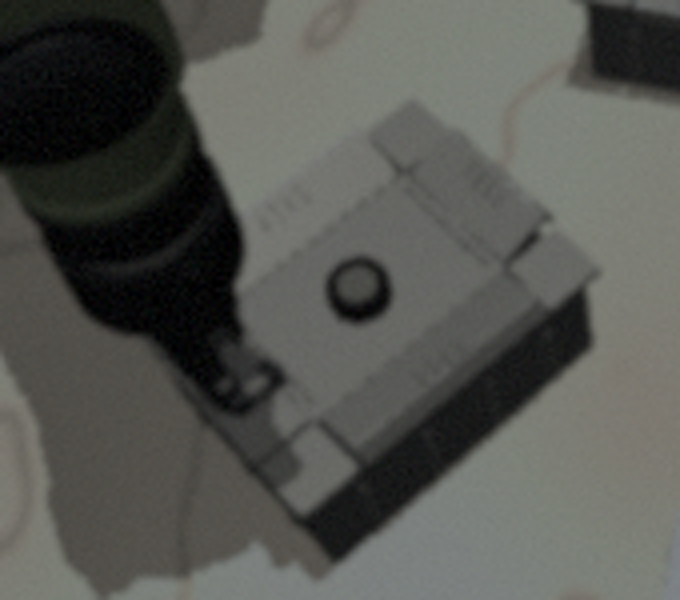

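Emit:
{"fn": "send_rows", "kwargs": {"targets": [[[0,0,0],[0,0,-1],0],[[0,0,0],[0,0,-2],0],[[0,0,0],[0,0,-2.5],0],[[0,0,0],[0,0,-3],0],[[0,0,0],[0,0,-3],0]]}}

```text
time: 4.35
ee_pos: [466.1, -249.9, 85.0]
tcp_rot: [0.0, 0.807, 0.591, 0.0]
force: [-1.4, 1.6, 7.0]
width: -0.2
```

The finger is seated on the flush section at z = 85.0 with 7 N. I lift and go to the front section.

Emit:
{"fn": "send_rows", "kwargs": {"targets": [[[0,0,0],[0,0,18],0],[[0,0,0],[0,0,36],0],[[0,0,0],[-12,33,36],0],[[0,0,0],[-24,66,36],0],[[0,0,0],[-36,99,36],0]]}}

```text
time: 4.97
ee_pos: [429.6, -150.0, 120.3]
tcp_rot: [0.0, 0.807, 0.591, 0.0]
force: [-0.1, -0.8, -0.0]
width: 0.1
```

Emit:
{"fn": "send_rows", "kwargs": {"targets": [[[0,0,0],[0,0,-15],0],[[0,0,0],[0,0,-22],0],[[0,0,0],[0,0,-26],0],[[0,0,0],[0,0,-30],0],[[0,0,0],[0,0,-33],0]]}}

```text
time: 5.6
ee_pos: [430.1, -151.3, 87.1]
tcp_rot: [0.0, 0.807, 0.591, 0.0]
force: [-0.1, 0.4, -0.5]
width: 0.2
```

Emit:
{"fn": "send_rows", "kwargs": {"targets": [[[0,0,0],[0,0,-1],0],[[0,0,0],[0,0,-2],0],[[0,0,0],[0,0,-2.5],0],[[0,0,0],[0,0,-3],0],[[0,0,0],[0,0,-3],0]]}}

```text
time: 6.22
ee_pos: [430.1, -151.1, 85.0]
tcp_rot: [0.0, 0.807, 0.591, 0.0]
force: [-2.1, 0.8, 8.2]
width: 0.0
```

Run:
```python
from h import *
s=state();print(s["ee_pos"],s["force"],s["torque"])
p=capture("scene");cv2.imwrite("pics/s3.png",cv2.resize(p["pixels"][220:370,130:300],None,fx=4,fy=4,interpolation=2))
```

```text
[ 430.07180565 -151.06304428   84.96302106] [-2.14428736  0.82612173  8.22474023] [0.20803733 0.41075073 0.04594899]
```

View pics/s3.png

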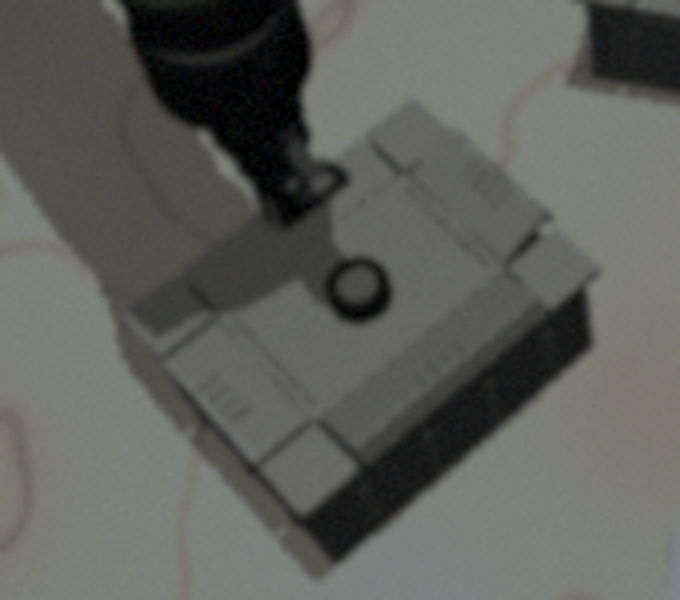

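The right section now lies flush and the front one is seated at z = 85 with 8 N. The nut and box haven't moved. Left section next.

Emit:
{"fn": "send_rows", "kwargs": {"targets": [[[0,0,0],[0,0,18],0],[[0,0,0],[0,0,36],0],[[0,0,0],[28,20,36],0],[[0,0,0],[57,40,36],0],[[0,0,0],[85,60,36],0]]}}

```text
time: 6.9
ee_pos: [516.0, -90.4, 120.4]
tcp_rot: [0.0, 0.807, 0.591, 0.0]
force: [0.3, 0.1, -0.1]
width: -0.2
```

Emit:
{"fn": "send_rows", "kwargs": {"targets": [[[0,0,0],[0,0,-15],0],[[0,0,0],[0,0,-22],0],[[0,0,0],[0,0,-26],0],[[0,0,0],[0,0,-30],0],[[0,0,0],[0,0,-33],0]]}}

```text
time: 7.52
ee_pos: [514.5, -91.4, 87.0]
tcp_rot: [0.0, 0.807, 0.591, -0.0]
force: [0.4, 0.6, -0.5]
width: 0.0
```

Emit:
{"fn": "send_rows", "kwargs": {"targets": [[[0,0,0],[0,0,-1],0],[[0,0,0],[0,0,-2],0],[[0,0,0],[0,0,-2.5],0],[[0,0,0],[0,0,-3],0],[[0,0,0],[0,0,-3],0]]}}

```text
time: 8.15
ee_pos: [515.0, -91.0, 85.0]
tcp_rot: [0.0, 0.807, 0.591, -0.0]
force: [-1.4, -0.1, 6.5]
width: -0.0
```

Emit:
{"fn": "send_rows", "kwargs": {"targets": [[[0,0,0],[0,0,18],0],[[0,0,0],[0,0,36],0],[[0,0,0],[12,-33,36],0],[[0,0,0],[24,-66,36],0],[[0,0,0],[36,-98,36],0]]}}

```text
time: 8.78
ee_pos: [551.4, -189.9, 120.4]
tcp_rot: [0.0, 0.807, 0.591, 0.0]
force: [1.0, -0.5, 0.2]
width: -0.2
```

Emit:
{"fn": "send_rows", "kwargs": {"targets": [[[0,0,0],[0,0,-15],0],[[0,0,0],[0,0,-22],0],[[0,0,0],[0,0,-26],0],[[0,0,0],[0,0,-30],0],[[0,0,0],[0,0,-33],0]]}}

```text
time: 9.4
ee_pos: [550.7, -188.1, 86.9]
tcp_rot: [-0.0, 0.806, 0.591, -0.0]
force: [0.0, 0.3, 0.6]
width: 0.2
```

Emit:
{"fn": "send_rows", "kwargs": {"targets": [[[0,0,0],[0,0,-1],0],[[0,0,0],[0,0,-2],0],[[0,0,0],[0,0,-2.5],0],[[0,0,0],[0,0,-3],0],[[0,0,0],[0,0,-3],0]]}}

```text
time: 10.02
ee_pos: [550.9, -188.7, 85.0]
tcp_rot: [-0.0, 0.807, 0.591, 0.0]
force: [-2.2, 1.7, 5.8]
width: -0.2
```

Emit:
{"fn": "send_rows", "kwargs": {"targets": [[[0,0,0],[0,0,30],0],[[0,0,0],[0,0,90],0],[[0,0,0],[-30,-55,120],0],[[0,0,0],[-70,-100,147],0],[[0,0,0],[-110,-145,147],0]]}}

```text
time: 10.65
ee_pos: [445.9, -330.6, 233.2]
tcp_rot: [0.002, 0.806, 0.591, 0.0]
force: [0.6, -1.2, -0.8]
width: 0.2
```

Emit:
{"fn": "send_rows", "kwargs": {"targets": [[[0,0,0],[-40,-40,0],0],[[0,0,0],[-80,-80,0],0],[[0,0,0],[-120,-120,0],0],[[0,0,0],[-160,-160,0],0],[[0,0,0],[-160,-160,0],0]]}}

```text
time: 11.28
ee_pos: [282.9, -491.3, 230.7]
tcp_rot: [0.0, 0.808, 0.589, -0.0]
force: [-0.3, -0.2, -0.4]
width: -0.3
```

Run:
```python
from fit import *
np.set_printoptions(precision=1,suppress=True)
s=state();print(s["time"],s["ee_pos"],s["force"],s["torque"])
p=capture("scene");cv2.imwrite("pics/s4.png",cv2.resize(p["pixels"][220:370,130:300],None,fx=4,fy=4,interpolation=2))
q=capture("top");cv2.imwrite("pics/t4.png",cv2.resize(q["pixels"][230:350,330:470],None,fx=5,fy=5,interpolation=2))
cv2.imwrite("pics/t4f.png",q["pixels"])
for o in ["press_front","press_back","press_left","press_right","lid_centre"]: print(o,[(round(m["confidence"],2),atz(q,m["position"],85)) for m in mark_of(o,q)[:2]])
```

```text
11.275 [ 282.9 -491.3  230.7] [-0.3 -0.2 -0.4] [ 0. -0.  0.]
press_front [(0.91, array([ 425.5, -151. ,   85. ]))]
press_back [(0.73, array([ 547. , -181.6,   85. ]))]
press_left [(0.68, array([516.6, -84.8,  85. ]))]
press_right [(0.6, array([ 466.9, -246.8,   85. ])), (0.58, array([526.3, 139.4,  85. ]))]
lid_centre [(0.81, array([ 479.5, -170.8,   85. ]))]
```

View pics/s4.png

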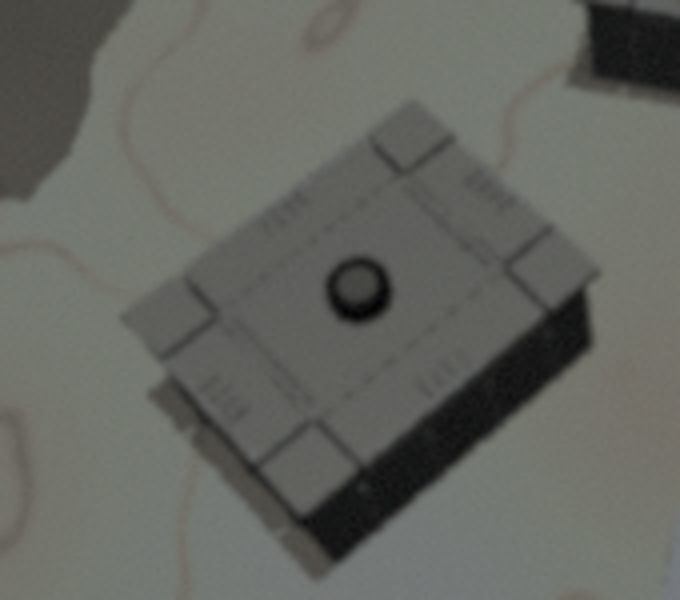

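View pics/t4.png

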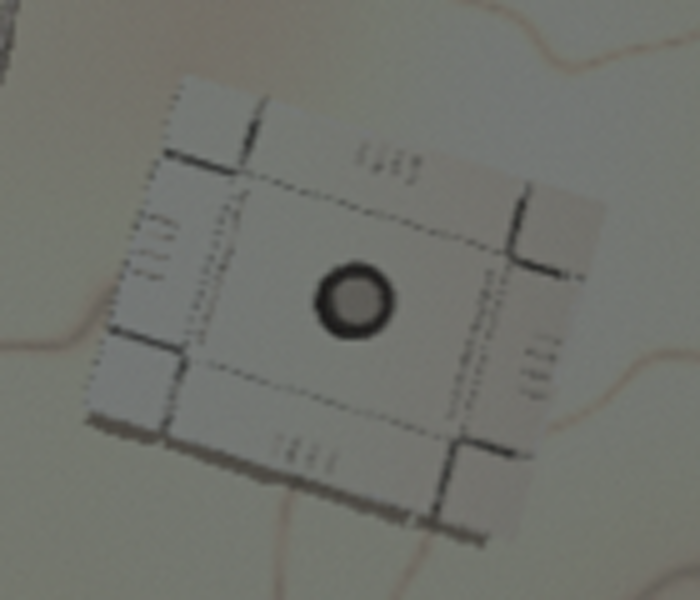

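View pics/t4f.png

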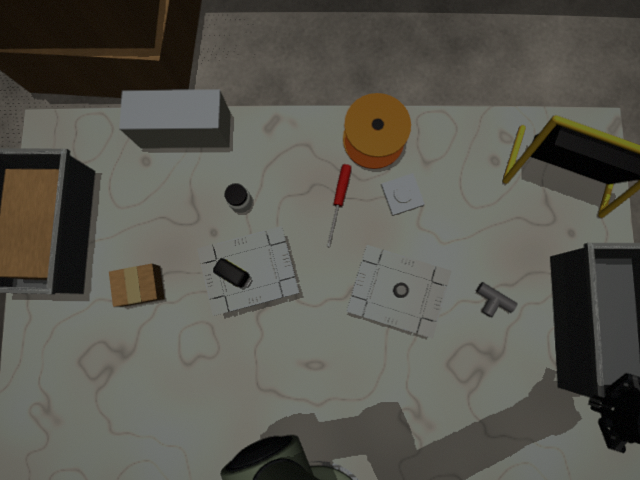

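All four sections are flush in both views. The corner joints at (237, 172), (183, 358), (513, 257) and (457, 441) in the 5x top crop are where they were before, the nut still sits at (355, 301), and the hand is clear. I hand in the job.

```bash
python3 -c "
from bench import *
print(state()['force']); print(job_done())"
```

```text
[-0.37814739 -0.45582644 -0.02127901]
the job is handed in; nothing more can be done
None
```

The box is closed: I pressed down all four rim sections (right, front, left, back) with the shut fingertips and moved the hand away. I handed it in at about 11.5 s of the 42 s allowed.

- **Pressing:** each section ended at the hard stop, with the fingertip at z = 85.0 mm (lid top height). The force there was 6–8 N, the most seen at the end of any move.
- **Final pictures:** both cameras show all four sections flush. By eye, the box, the nut on its lid, the other box with the tape measure and everything else are where they were. The tool force was about 0 N before handing in.
- **Disagreements:** the two cameras differed by about 1.5 mm on where the box is. The network's marks in the last top picture were up to about 11 mm off, with the lid centre worst. I relied on the edges visible in the pictures for both positions and the final check.

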